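# Hang the rinsed mixing beakers on the sloping draining pegs

## Task

Two rinsed mixing beakers stand mouth-down on the bench. Hang each one mouth-down on the sloping draining peg that fits it, whichever way that peg happens to lean: the wide beaker on the thick peg and the narrow beaker on the thin peg, pushing it along the peg past the spring leaves until it is fully home against the peg's end, and let go. Leave the other things on the bench where they are.

Things in the scene. Friction and masses are not known exactly. Their poses are not given: they have to be found in the camera images.
- cup_wide_mid (a point): Wide white plastic mixing beaker, plain round straight-sided cup, outside diameter 66 mm, inside diameter 58 mm, 100 mm tall, closed end 6 mm thick, about 0.15 kg. It starts standing mouth-down on the bench. The point lies on its axis half-way up (50 mm from either end); its z axis points from the mouth to the closed end.
- cup_narrow_mid (a point): Narrow white plastic mixing beaker, outside diameter 50 mm, inside diameter 42 mm, 110 mm tall, closed end 6 mm thick, about 0.15 kg. It starts standing mouth-down on the bench. The point lies on its axis half-way up (55 mm from either end); its z axis points from the mouth to the closed end.
- foot_wide: Foot of the thick grey draining peg, in the middle of a sloping steel drip board (130 x 125 mm) fixed to the bench. z is square to the board, 30 degrees from vertical, tipped roughly towards the robot; y runs level along the board. The peg swings about this frame's x axis on a stiff swivel and may lean up to 18 degrees to either side of z; this is not reported (see foot_narrow).
- stand_wide: Stand of the thick peg; origin on the bench, 45 mm straight below the peg's foot. The peg: 50 mm in diameter, 112 mm from foot to end, the last 30 mm tapering to a flat end 22 mm across. Three bowed spring leaves round it, 6 mm proud, crest 54 mm from the foot, press on the inside of the beaker: it must be pushed along the peg with 5 to 10 N till it stops dead on the peg's end, rim 18 mm off the board. 
- foot_narrow: Foot of the thin grey draining peg, in the middle of its own drip board, alike, with the same axes. The peg swings about this point, about this frame's x axis, on a stiff swivel (about 0.5 N m), and is found up to 18 degrees off this frame's z axis to either side: by how much is not reported, so look or feel for it; any swing is fine. 
- stand_narrow: Stand of the thin peg; origin on the bench, 45 mm straight below the peg's foot. The peg: 34 mm in diameter, 122 mm from foot to end, the last 30 mm tapering to a flat end 15 mm across. Three bowed spring leaves round it, 6 mm proud, crest 54 mm from the foot, press on the inside of the beaker: it must be pushed along the peg with 5 to 10 N till it stops dead on the peg's end, rim 18 mm off the board. 
- cup_wide: The wide beaker again; origin at the centre of its mouth.
- cup_narrow: The narrow beaker again; origin at the centre of its mouth.
- tape: Bystander: roll of paper tape lying flat, 96 mm across, 25 mm high; origin at the centre of its underside.
- screwdriver: Bystander: screwdriver lying on the bench near the robot's side of the beakers, along its own x.
- brush: Bystander: hand brush lying on the bench beyond the beakers, along its own x.
- tin: Bystander: closed metal tin, 72 mm across, 85 mm tall, beyond the pegs; origin at the centre of its underside.
- cleaner: Bystander: grey bottle, 66 mm across, 190 mm tall, beyond the pegs; origin at the centre of its underside.
- stirrers: Bystander: steel holder cup, 72 mm across, 85 mm tall, with three wooden stirring sticks in it, up to 185 mm high, beyond the pegs; origin at the centre of its underside.
- gluebox: Bystander: small cardboard box, 90 x 60 x 50 mm, at the far left; origin at the centre of its underside.
Things that resemble listed ones, but are neither listed nor needed, are in the scene too. What is shaped like the cup_narrow but green or pink is not meant. Leave any blue look-alike of the stand_narrow alone.

How it is judged (in metres and radians):
At the end, for the whole second after the job is handed in: Each beaker hangs mouth-down over its own peg (wide on thick, narrow on thin), pushed home to within 3 mm: its middle 68 mm (wide) or 73 mm (narrow) from the peg's foot, at most 3 mm more or 4 mm less, in the peg's plane of swing, its axis within 0.5 rad of the board's normal; at rest (distance between cup_wide_mid and foot_wide between 0.064 and 0.071 m and angle between the z axis of cup_wide_mid and the z axis of foot_wide, either way round below 0.5 rad and x of cup_wide_mid in the frame of foot_wide between -0.012 and 0.012 m and y of cup_wide_mid in the frame of foot_wide between -0.03 and 0.03 m and z of cup_wide_mid in the frame of foot_wide above 0.05 m and linear speed of each of cup_wide, cup_narrow below 0.02 m/s and distance between cup_narrow_mid and foot_narrow between 0.069 and 0.076 m and angle between the z axis of cup_narrow_mid and the z axis of foot_narrow, either way round below 0.5 rad and x of cup_narrow_mid in the frame of foot_narrow between -0.012 and 0.012 m and y of cup_narrow_mid in the frame of foot_narrow between -0.03 and 0.03 m and z of cup_narrow_mid in the frame of foot_narrow above 0.05 m); the robot touches nothing.
It fails at once if a bystander is pushed more than 40 mm from its place (distance of any of tape, screwdriver, brush, tin, cleaner, stirrers, gluebox from where it was at the start of the episode above 0.04 m).
It fails at once if a standing bystander is knocked over (angle between any of tin, cleaner, stirrers's own z axis and vertical above 0.6 rad).
It also fails if it takes over 59 s, if anything falls off the work surface, if the arm or the gripper's body presses on something with over 40 N, if the wrist force passes 120 N, or if a joint passes its speed limit or range.

## Robot

A 6-joint arm with a two-finger parallel gripper is mounted at the origin on the work surface. World frame = base frame: x ahead of the robot, y to its left, z up, the work surface at z = 0. Lengths are in mm, angles in rad, forces in N, time in s.
With the tool pointing down it reaches from about 275 to 750 mm from the base axis. Payload 10.2 kg.
Tool frame: the origin (TCP) lies at the very end of the fingers, on their centre line; the grasp point (between the pads) lies ctrl.grip_depth behind it (ctrl.grip_depth is the distance from the TCP to the grasp point, in mm); z points along the fingers, y is the direction in which the jaws open and shut (so a half turn about z gives the same grasp; the last joint's range is limited). The gripper opens to 85 mm and grips with 20 to 120 N. Pads are 22 mm wide; open, the fingers measure 114 mm over their backs; the gripper's body (76 mm by 85 mm) begins 54 mm behind the grasp point. The pads swing forward as they close: fully open they stand 13 mm farther back than shut.
Start: joints at [-1.385, 0.313, 1.498, -0, 1.331, -0.223], TCP at [208.68, -481.751, 231.294] pointing down, gripper open.
Joint ranges: [-2.94, 2.94], [-0.97, 2.17], [0.19, 2.56], [-1.23, 4.37], [0.02, 3.11], [-2.88, 2.88]. Speed limits (rad/s): [2.39, 2.39, 3.01, 3.14, 3.14, 3.14].

## Interface

Orientations are given as a unit quaternion [w, x, y, z].
In Python, from rig import telemetry, eyes, ctrl, nets gives the robot as it stands. The module is installed in compiled form; this text tells all that it offers.
- The arm moves only by the tool drive_tool, never from a script. Its argument "series" is text: rows parted by semicolons, each of 7 numbers parted by spaces: the shift along the tool's x, y, z normalised to -1 to 1, where 1 is 0.12 m, then the turn, a rotation vector about the tool's x, y, z normalised to -1 to 1, where 1 is 0.5 rad, then the opening, from 0 (shut) to 1 (fully open). In form: tx ty tz wx wy wz hand; .... A call has 1 to 20 rows; each row is the pose to reach, as a shift and turn from the pose measured when the call began, along the tool's axes at that moment; what a row does not reach only later rows make up. A row lasts 1/10 s, in which the tool goes at most 50 mm and 8.59 degrees, less where a joint would pass 70% of its speed; a pose out of reach is approached as far as the arm can. A call with a number of a shift or a turn outside -1 to 1 is refused whole. A call with a gripper value outside its range is refused whole. The fingers move at their own pace and stop on an object; "newtons" is the grip in N (left out, the last holds). Time passes only in rows, so rows that repeat a pose let the fingers close. It gives the time, the measured TCP pose, the force and the opening at its end, in the units of the state.
- telemetry.sense(): the state, without advancing time (a new reading comes with each control period).
- eyes.capture(name): name is "side" or "top" or "wrist"; returns a dict with "frame" (420x560x3 uint8, red, green, blue), "fx", "fy", "cx", "cy" (pixels), "view" (4x4, takes a point from world to camera coordinates). Camera axes: x right, y up, looking along -z (the intrinsics and any distortion apply to the point x, -y, -z); pixel columns grow to the right and rows downward; lengths in mm; the calibration is good to about 2 mm. A picture is of the moment at which its call begins. There is no depth.
- ctrl.finish_job(): hands the job in, once; it reports no verdict.
Trained networks look in a picture, given as the dict that the camera call returned (one of the last four; its "shot" number tells which), for a name from the list of things; names that differ only in an ending like _2 or _b are one class to them, and where a whole thing is asked for, a point or a joint stands for the part that bears it (a point fixed in the world has none). Each returns a list of dicts, best first, with "confidence" (0 to 1); they miss things now and then, are a little off and sometimes report something else, mostly with a low value. They report only what shows in the picture. A call takes as long as a camera call. They do not tell look-alikes from the thing itself.
- nets.spot_in(name, picture): "rect" ([left, top, right, bottom] in pixels, round what is visible of it).
The state is a dict: "time_s": time; "joints": joint angles; "dq": joint speeds; "tau": joint torques, N m; "eef_pos": TCP position; "ee_rot": TCP orientation; "force": force on the tool from outside, world axes, zero at the start; "wrist_torque": the same for the moment, N m; "grip_width": opening from 0.0 (shut) to 1.0 (fully open).
Only numpy, scipy, OpenCV 4.12 (cv2) and the standard library are available. Lean on these libraries where they do the work, as an engineer would, in place of code of your own. Each camera call takes 0.05 s, during which the arm holds its last target. There are 200 camera calls.

## Working session

There is one attempt and no reset: what is moved stays moved. The work goes in short steps, Python scripts to look and compute and a tool call to move; the robot and the scene stay as the last step left them, time stands still between calls to the robot, and variables do not carry over. Pictures are saved under pics/ and viewed, about 8 in all and at most 12, crops included, and the job is handed in when it is done.

Besides the shell and the picture viewer there is one more tool, called after ">>>" as a command line: name --argument value ..., lists and objects as JSON in quotes. drive_tool: Moves the arm, as the interface text tells. Scaled input: -1 to 1 covers 0.12 m each way for a shift and 0.5 rad each way for a turn. Its arguments: {"type":"object","properties":{"series":{"type":"string"},"newtons":{"type":"number"}},"required":["series"]}

```bash
mkdir -p pics
cat > h.py <<'E'
import numpy as np, cv2
from rig import telemetry, eyes, ctrl, nets
from scipy.spatial.transform import Rotation as R
def shot(n,f=None):
    p=eyes.capture(n)
    if f: cv2.imwrite('pics/'+f,p['frame'][:,:,::-1])
    return p
def ray(p,u,v):
    V=np.array(p['view']);d=np.array([(u-p['cx'])/p['fx'],-(v-p['cy'])/p['fy'],-1.])
    return -V[:3,:3].T@V[:3,3], V[:3,:3].T@d
def at_z(p,u,v,z):
    o,d=ray(p,u,v); return o+d*(z-o[2])/d[2]
def proj(p,X):
    V=np.array(p['view']);c=V[:3,:3]@np.asarray(X,float)+V[:3,3]
    return np.array([p['cx']-p['fx']*c[0]/c[2], p['cy']+p['fy']*c[1]/c[2]])
def tri(obs):
    A=np.zeros((3,3));b=np.zeros(3)
    for p,u,v in obs:
        o,d=ray(p,u,v);d=d/np.linalg.norm(d);M=np.eye(3)-np.outer(d,d);A+=M;b+=M@o
    return np.linalg.solve(A,b)
def tool():
    s=telemetry.sense();q=s['ee_rot'];return np.array(s['eef_pos']),R.from_quat([q[1],q[2],q[3],q[0]])
def move(P,Rt):
    p,r=tool();return np.round(r.inv().apply(np.asarray(P)-p)/120,3),np.round((r.inv()*Rt).as_rotvec()/.5,3)
E
python3 - <<'E'
from h import *
np.set_printoptions(precision=1,suppress=True)
print(telemetry.sense(), ctrl.grip_depth)
ps={}
for n in('side','top'):
    p=shot(n,n+'0.png');ps[n]=p
    print(n,{k:v for k,v in p.items() if k not in('frame',)})
    for t in('cup_wide','cup_narrow','stand_wide','stand_narrow','foot_wide','foot_narrow'):
        for d in nets.spot_in(t,p): print(n,t,np.array(d['rect']),round(d['confidence'],2))
cv2.imwrite('pics/both.png',cv2.resize(np.hstack([ps['side']['frame'],ps['top']['frame']])[:,:,::-1],(800,300)))
E
```

```text
{'time_s': 0.0, 'joints': array([-1.4,  0.3,  1.5,  0. ,  1.3, -0.2]), 'dq': array([ 0., -0.,  0.,  0., -0., -0.]), 'tau': array([  0. , -41.2, -26. ,  -0. ,   0. ,  -0. ]), 'eef_pos': array([ 208.6, -481.5,  230.7]), 'ee_rot': array([-0. ,  1. ,  0.2,  0. ]), 'force': array([-0.1, -0.6, -0.6]), 'wrist_torque': array([-0.1,  0.1, -0. ]), 'grip_width': 1.001602737926669} 18.700000000000003
side {'fx': 429.395742340574, 'fy': 429.395742340574, 'cx': 286.988642942849, 'cy': 208.66551371287613, 'view': array([[   -0.8,    -0.6,    -0. ,   435.7],
       [    0.5,    -0.6,     0.6,  -264.1],
       [   -0.4,     0.5,     0.8, -1088.8],
       [    0. ,     0. ,     0. ,     1. ]]), 'shot': 1}
side cup_wide [317.  181.1 339.4 212.5] 0.87
side cup_narrow [370.1 136.3 384.5 175.5] 0.64
side cup_narrow [340.  129.3 361.5 164. ] 0.62
side cup_narrow [181.  234.8 244.9 300.1] 0.47
side stand_wide [182.8 233.7 243.8 296.7] 0.75
side stand_narrow [282.4 251.3 344.5 320.8] 0.9
side stand_narrow [233.4 192.  289.7 250.3] 0.63
side stand_narrow [181.3 234.3 247.  299.9] 0.26
side foot_wide [202.5 25
[... 470 characters left out ...]
[   -0.1,    -0. ,     1. , -1651.8],
       [    0. ,     0. ,     0. ,     1. ]]), 'shot': 2}
top cup_wide [315.8 220.7 339.8 236.8] 0.95
top cup_narrow [413.5 190.1 438.  214.4] 0.83
top cup_narrow [388.6 204.2 406.9 216.5] 0.64
top cup_narrow [389.2 235.1 413.1 250.5] 0.51
top cup_narrow [249.5 126.1 271.1 154.7] 0.21
top stand_wide [181.7 176.4 233.1 221.8] 0.59
top stand_narrow [222.  254.2 268.1 302. ] 0.91
top stand_narrow [248.2 176.4 293.5 223.4] 0.71
top stand_narrow [207.7 129.3 231.9 156.6] 0.26
top stand_narrow [181.5 173.2 232.6 220.3] 0.19
top foot_wide [192.5 191.2 220.4 218.5] 0.93
top foot_narrow [239.  271.1 253.1 298.1] 0.67
top foot_narrow [266.2 195.1 278.9 219.1] 0.52
```

View pics/side0.png

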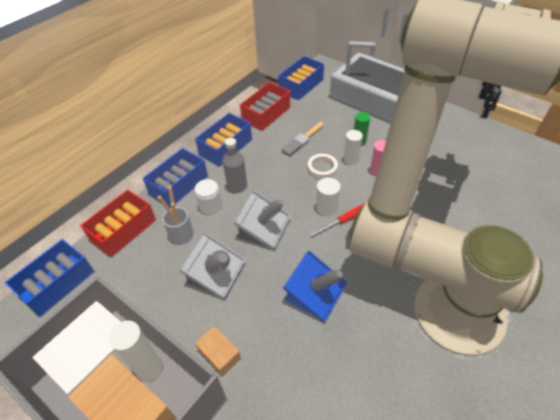

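View pics/top0.png

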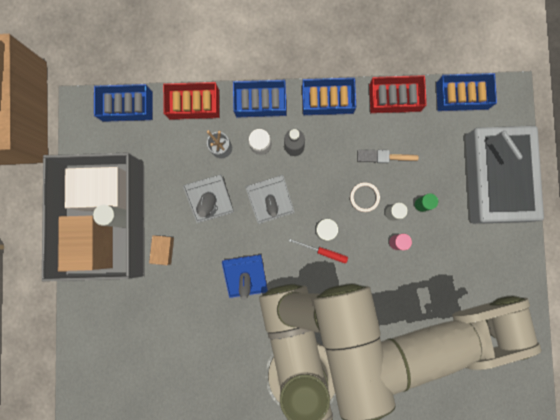

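Candidates (side view pixels):
- **Narrow beaker:** the white one at (352,147). The green (362,127) and pink (381,157) ones are look-alikes.
- **Wide beaker:** white, at (328,197).
- **Thin peg:** grey, at (263,218). The blue one at (315,285) is a look-alike.
- **Thick peg:** grey, at (213,262).

Run:
```python
from h import *
np.set_printoptions(precision=1,suppress=True)
s,t=shot('side'),shot('top')
# cups: top-face centre estimates
print('wide top',at_z(t,327.8,229,100)[:2],tri([(s,328,196.8),(t,327.8,228.8)]))
print('nar',at_z(t,398.3,210.5,110)[:2],tri([(s,352,147),(t,398.3,210.5)]))
A=cv2.resize(s['frame'][170:310,170:300],None,fx=3.6,fy=3.6,interpolation=cv2.INTER_CUBIC)
B=cv2.resize(t['frame'][165:235,175:305],None,fx=5.5,fy=5.5,interpolation=cv2.INTER_CUBIC)
cv2.imwrite('pics/cs.png',A[:,:,::-1]);cv2.imwrite('pics/ct.png',B[:,:,::-1])
c=cv2.resize(s['frame'][110:220,300:400],None,fx=4,fy=4,interpolation=cv2.INTER_CUBIC)
W=np.zeros((600,800,3),np.uint8)
A=cv2.resize(s['frame'][175:305,175:300],(400,416));W[:416,:400]=A
c=cv2.resize(s['frame'][110:220,300:400],(378,416));W[:416,400:778]=c
B=cv2.resize(t['frame'][170:230,175:305],(390,180));W[417:597,:390]=B
B=cv2.resize(t['frame'][185:245,305:435],(390,180));W[417:597,400:790]=B
cv2.imwrite('pics/mos.png',W[:,:,::-1])
```

```text
wide top [463.1 -90.8] [465.  -94.9  45.3]
nar [ 513.2 -309. ] [ 518.3 -320.5   50.9]
```

View pics/mos.png

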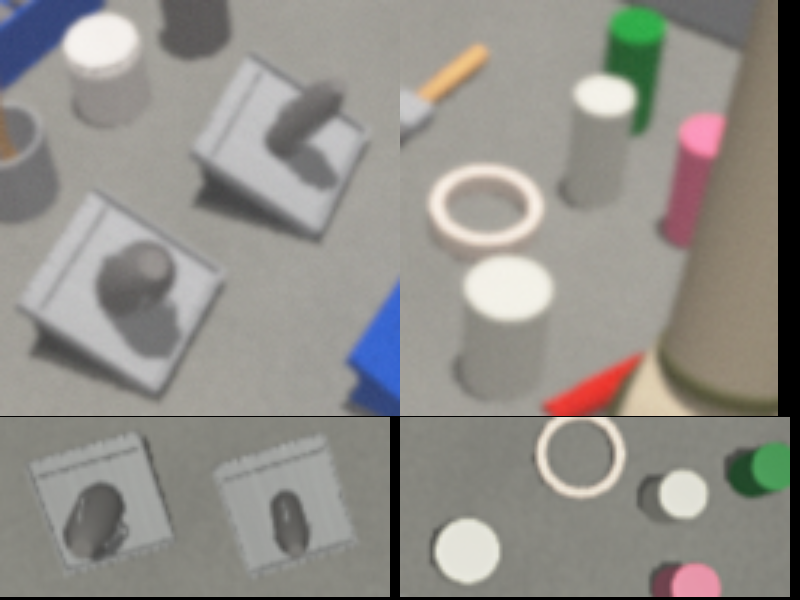

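```bash
cat > fit.py <<'E'
from h import *
from scipy.optimize import least_squares
def frame(ps):  # board frame, foot: yaw ps = direction x horizontally outwards
    z=np.array([-np.cos(ps)*.5,-np.sin(ps)*.5,np.sqrt(.75)]);y=np.array([-np.sin(ps),np.cos(ps),0]);return np.c_[np.cross(y,z),y,z]
def peg(ps,l): return frame(ps)@np.array([0,-np.sin(l),np.cos(l)])
if __name__=='__main__':
    np.set_printoptions(precision=2,suppress=True)
    s,t=shot('side'),shot('top')
    D={'wide':(112,[(185,185),(220.7,175.3),(232.3,211),(197.7,222.7)],[(181.9,269.4),(204.7,235),(244.4,259.4),(224.4,297.5)],(202.7,213.7),(223.8,255.6)),
       'narrow':(122,[(247,187.3),(282.3,176.7),(293,212),(259,223.3)],[(235.3,221.9),(253.1,192.8),(289.7,216.6),(274.4,249)],(272.3,213.7),(278.1,204.7))}
    for n,(L,ct,cs,et,es) in D.items():
        def res(v):
            F=frame(v[2]);f=np.array([v[0],v[1],45]);r=[]
            for i,(a,b) in enumerate([(1,1),(1,-1),(-1,-1),(-1,1)]):
                X=f+F@[a*62.5,b*65,0];r+=[proj(t,X)-ct[i],proj(s,X)-cs[i]]
            X=f+L*peg(v[2],v[3]);r+=[proj(t,X)-et,proj(s,X)-es];return np.ravel(r)
        for q in(0.,.3):
            o=least_squares(res,[570,200,q,0],loss='soft_l1',x_scale=[10,10,.1,.1]);print(n,o.x,o.cost,peg(o.x[2],o.x[3]))
        print(res(o.x).reshape(-1,2).T)
E
python3 fit.py
```

```text
wide [574.48 283.24   0.27  -0.17] 13.887621109807892 [-0.52  0.03  0.85]
wide [574.48 283.24   0.27  -0.17] 13.887621109795505 [-0.52  0.03  0.85]
[[-1.68 -0.75  1.96  1.17  2.35 -0.42 -1.13 -2.03  0.59  0.85]
 [ 2.37  2.48  0.13 -1.6  -1.44 -1.2  -1.53  0.15  0.86  1.05]]
narrow [564.82  87.77   0.27  -0.08] 15.950142599125154 [-0.5  -0.06  0.86]
narrow [564.82  87.77   0.27  -0.08] 15.950142599243687 [-0.5  -0.06  0.86]
[[-2.04 -0.1   1.89  1.43  1.46 -0.56 -2.51 -2.05 -0.86  2.56]
 [ 1.39  2.81 -0.21 -0.91 -1.44 -1.23 -0.87  0.1   2.72 -0.62]]
```

```bash
cat >> h.py <<'E'
def rot(zdir,jaw):
    "tool orientation with z along zdir, y as near jaw as possible; picks nearer half turn"
    z=np.array(zdir,float);z/=np.linalg.norm(z);y=np.array(jaw,float);y-=y@z*z;y/=np.linalg.norm(y)
    c=[R.from_matrix(np.c_[np.cross(k*y,z),k*y,z]) for k in(1,-1)];r=tool()[1]
    return min(c,key=lambda q:(r.inv()*q).magnitude())
E
python3 - <<'E'
from h import *
p,r=tool();print(p,r.as_matrix().round(2))
a=np.deg2rad(57);print(move([513,-312,220],rot([0,0,-1],[np.cos(a),np.sin(a),0])))
E
```

```text
[ 208.65395351 -481.75759828  231.3040655 ] [[ 0.92  0.4  -0.  ]
 [ 0.4  -0.92 -0.  ]
 [-0.    0.   -1.  ]]
(array([ 2.89 , -0.29 ,  0.094]), array([0.   , 0.   , 1.969]))
```

>>> drive_tool --series "0.5 -0.05 0.03 0 0 0 1; 0.97 -0.1 0.05 0 0 0 1; 0.97 -0.1 0.05 0 0 0 1; 0.97 -0.1 0.05 0 0 0 1"

```text
time_s: 1.3
eef_pos: [312.4, -423.2, 225.3]
ee_rot: [-0.0, 0.979, 0.205, 0.0]
force: [-0.5, -0.6, -0.6]
grip_width: 0.999
```

>>> drive_tool --series "0.5 -0.05 0.03 0 0 0 1; 0.97 -0.1 0.05 0 0 0 1; 0.97 -0.1 0.05 0 0 0 1; 0.97 -0.1 0.05 0 0 0 1"

```text
time_s: 1.7
eef_pos: [415.3, -364.9, 219.0]
ee_rot: [-0.0, 0.979, 0.206, 0.0]
force: [0.3, 0.7, -0.1]
grip_width: 1.0
```

>>> drive_tool --series "0.5 -0.05 0 0 0 0.3 1; 0.95 -0.1 0 0 0 0.6 1; 0.95 -0.1 0 0 0 0.9 1; 0.95 -0.1 0 0 0 1 1; 0.95 -0.1 0 0 0 1 1"

```text
time_s: 2.2
eef_pos: [514.0, -309.1, 218.9]
ee_rot: [-0.0, 0.999, -0.043, -0.0]
force: [-0.3, 0.2, -0.3]
grip_width: 1.0
```

>>> drive_tool --series "0 0 0 0 0 0.3 1; 0 0 0 0 0 0.6 1; 0 0 0 0 0 0.9 1; 0 0 0 0 0 0.97 1; 0 0 0 0 0 0.97 1"

```text
time_s: 2.7
eef_pos: [512.9, -310.5, 219.1]
ee_rot: [0.0, 0.959, -0.282, -0.0]
force: [0.4, 0.1, 0.2]
grip_width: 1.0
```

Run:
```python
from h import *
np.set_printoptions(precision=1,suppress=True)
print(tool()[0],telemetry.sense()['joints'],telemetry.sense()['time_s'])
w=shot('wrist','w1.png')
for d in nets.spot_in('cup_narrow',w): print(np.array(d['rect']),d['confidence'])
print(proj(w,[513,-312,110]),proj(w,[513,-312,0]),np.array(w['view']))
```

```text
[ 512.9 -310.5  219.1] [-0.7  0.5  1.3 -0.   1.4  1.4] 2.7
[304.4 223.7 371.3 312.8] 0.96
[317.5  80.9 394.6 145.6] 0.8
[245.9 160.  305.5 236.6] 0.76
[279.  205.9] [278.2 180.3] [[  -0.5   -0.8    0.    17.5]
 [   0.8   -0.5   -0.3 -541. ]
 [   0.2   -0.2    1.  -536.6]
 [   0.     0.     0.     1. ]]
```

View pics/w1.png

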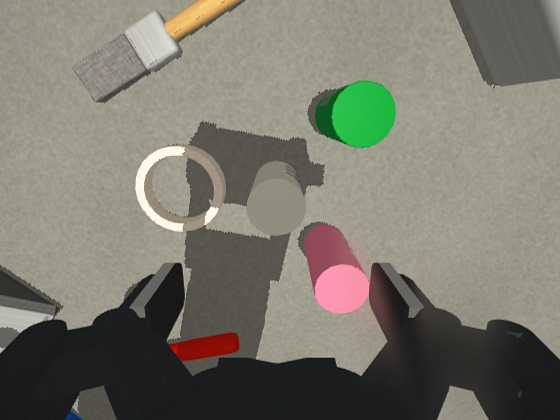

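The white narrow beaker's top is at (276,205), and the estimate projects to (279,206), so they agree. Descending.

>>> drive_tool --series "0 0.02 0.4 0 0 0 1; 0 0.02 0.8 0 0 0 1; 0 0.02 1 0 0 0 1; 0 0.02 1 0 0 0 1" --newtons 50

```text
time_s: 3.2
eef_pos: [510.2, -311.4, 95.7]
ee_rot: [-0.001, 0.96, -0.281, -0.003]
force: [-0.3, 0.2, -0.2]
grip_width: 1.0
```

>>> drive_tool --series "0 0 0.26 0 0 0 1; 0 0 0.26 0 0 0 1; 0 0 0.26 0 0 0 0; 0 0 0.26 0 0 0 0; 0 0 0.26 0 0 0 0; 0 0 0.26 0 0 0 0; 0 0 0.26 0 0 0 0; 0 0 0.26 0 0 0 0"

```text
time_s: 4.0
eef_pos: [511.1, -311.7, 66.8]
ee_rot: [-0.001, 0.96, -0.281, -0.001]
force: [1.2, 1.9, 6.2]
grip_width: 0.584
```

>>> drive_tool --series "0 0 -0.2 0 0 0 0; 0 0 -0.5 0 0 0 0; 0 0 -0.9 0 0 0 0; 0 0 -1 0 0 0 0; 0 0 -1 0 0 0 0"

```text
time_s: 4.5
eef_pos: [512.1, -312.5, 189.7]
ee_rot: [0.0, 0.96, -0.281, 0.001]
force: [0.2, -0.2, -0.9]
grip_width: 0.58
```

>>> drive_tool --series "0 0 -0.3 0 0 0 0; 0 0 -0.6 0 0 0 0; 0 0 -0.9 0 0 0 0; 0 0 -1 0 0 0 0; 0 0 -1 0 0 0 0"

```text
time_s: 5.0
eef_pos: [512.0, -312.5, 309.4]
ee_rot: [0.0, 0.96, -0.281, 0.001]
force: [0.5, -0.6, -2.7]
grip_width: 0.579
```

```bash
cat >> h.py <<'E'
def chain(P,Rt,n):
    "n relative moves (tool frame of each start) interpolating from the present pose"
    from scipy.spatial.transform import Slerp
    p,r=tool();P=np.asarray(P,float);S=Slerp([0,1],R.concatenate([r,Rt]))
    print('from',p.round(1),'total deg',np.rad2deg((r.inv()*Rt).magnitude()).round(1))
    for i in range(n):
        a,b=i/n,(i+1)/n;ra,rb=S(a),S(b)
        print((ra.inv().apply((P-p)/n)/120).round(3),((ra.inv()*rb).as_rotvec()/.5).round(3))
E
python3 - <<'E'
from h import *; from fit import peg
d=peg(.27,-.08);print(d)
P=np.array([565,88,45])+300*d;print(P,tool()[1].as_matrix().round(2))
Rt=rot(-d,[-np.sin(.27),np.cos(.27),0]);print(Rt.as_matrix().round(2));chain(P,Rt,3)
E
```

```text
[-0.50166    -0.05591972  0.8632556 ]
[414.50200056  71.22408419 303.97668006] [[ 0.84 -0.54  0.  ]
 [-0.54 -0.84 -0.  ]
 [ 0.    0.   -1.  ]]
[[ 0.83  0.23  0.5 ]
 [ 0.23 -0.97  0.06]
 [ 0.5   0.07 -0.86]]
from [ 512.  -312.5  309.4] total deg 55.2
[-0.802 -0.752  0.013] [ 0.098  0.348 -0.532]
[-0.571 -0.938 -0.066] [ 0.098  0.348 -0.532]
[-0.29  -1.057 -0.092] [ 0.098  0.348 -0.532]
```

>>> drive_tool --series "-0.24 -0.22 0 0.03 0.1 -0.16 0; -0.52 -0.49 0 0.06 0.23 -0.34 0; -0.8 -0.75 0.013 0.1 0.35 -0.53 0; -0.8 -0.75 0.013 0.1 0.35 -0.53 0; -0.8 -0.75 0.013 0.1 0.35 -0.53 0"

```text
time_s: 5.5
eef_pos: [478.9, -184.1, 305.7]
ee_rot: [0.001, 0.985, -0.15, 0.09]
force: [0.1, -0.7, -1.6]
grip_width: 0.576
```

>>> drive_tool --series "-0.2 -0.3 -0.02 0.03 0.12 -0.18 0; -0.38 -0.63 -0.04 0.06 0.23 -0.35 0; -0.57 -0.94 -0.07 0.1 0.35 -0.53 0; -0.57 -0.94 -0.07 0.1 0.35 -0.53 0; -0.57 -0.94 -0.07 0.1 0.35 -0.53 0"

```text
time_s: 6.0
eef_pos: [446.9, -56.4, 304.1]
ee_rot: [0.001, 0.984, -0.017, 0.178]
force: [-0.7, -0.5, -1.4]
grip_width: 0.579
```

>>> drive_tool --series "-0.1 -0.33 -0.03 0.03 0.12 -0.18 0; -0.2 -0.66 -0.06 0.06 0.23 -0.35 0; -0.29 -1 -0.09 0.1 0.35 -0.53 0; -0.29 -1 -0.09 0.1 0.35 -0.53 0; -0.29 -1 -0.09 0.1 0.35 -0.53 0"

```text
time_s: 6.5
eef_pos: [415.3, 64.1, 302.2]
ee_rot: [0.002, 0.958, 0.118, 0.261]
force: [0.4, -0.7, -2.0]
grip_width: 0.577
```

Run:
```python
from h import *; from fit import peg
np.set_printoptions(precision=2,suppress=True)
p,r=tool();print(p,r.as_matrix(),telemetry.sense()['joints'],telemetry.sense()['time_s'])
w=shot('wrist','w2.png')
for n,f,l,L in(('n',[565,88,45],-.08,122),('w',[574,283,45],-.17,112)):
    print(n,[proj(w,np.array(f)+k*peg(.27,l)) for k in(0,L)])
```

```text
[415.26  64.06 302.25] [[ 0.84  0.22  0.5 ]
 [ 0.23 -0.97  0.06]
 [ 0.5   0.06 -0.86]] [-0.24 -0.27  2.    0.22  0.92  1.  ] 6.5
n [array([272.74, 169.12]), array([271.09, 187.9 ])]
w [array([139.28, 130.83]), array([ 85.94, 135.33])]
```

View pics/w2.png

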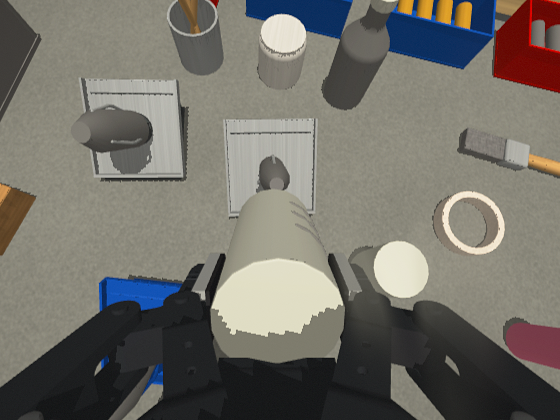

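Run:
```python
from h import *
im=cv2.imread('pics/w2.png')
cv2.imwrite('pics/w2c.png',cv2.resize(im[70:230,70:330],None,fx=3,fy=3,interpolation=cv2.INTER_CUBIC))
```

```text
(no output)
```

View pics/w2c.png

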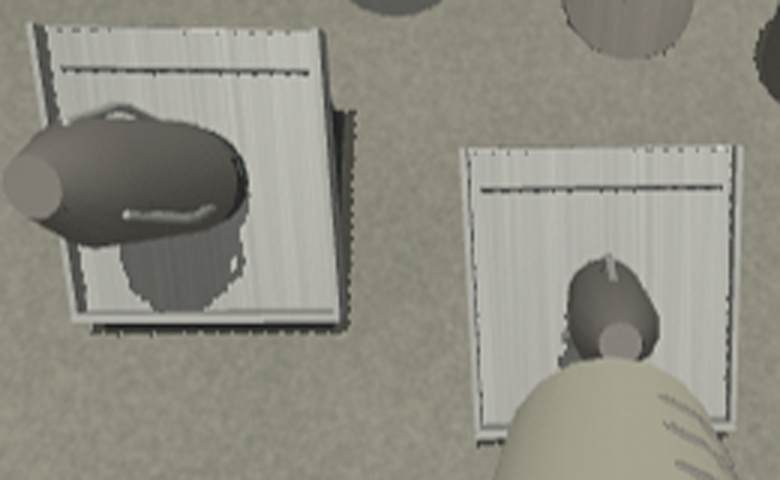

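```bash
cat > fit2.py <<'E'
from fit import *
np.set_printoptions(precision=2,suppress=True)
s,t,w=shot('side'),shot('top'),shot('wrist')
q=lambda L:[(70+a/3,70+b/3) for a,b in L]
D={'wide':(112,[(185,185),(220.7,175.3),(232.3,211),(197.7,222.7)],[(181.9,269.4),(204.7,235),(244.4,259.4),(224.4,297.5)],(202.7,213.7),(223.8,255.6),q([(30,25),(320,30),(342,322),(75,320)]),q([(33,187)])[0]),
   'narrow':(122,[(247,187.3),(282.3,176.7),(293,212),(259,223.3)],[(235.3,221.9),(253.1,192.8),(289.7,216.6),(274.4,249)],(272.3,213.7),(278.1,204.7),q([(462,148),(740,147),(733,430),(478,437)]),q([(621,342)])[0])}
for n,(L,ct,cs,et,es,cw,ew) in D.items():
  for hx,hy in((62.5,65),(65,62.5)):
   for all_ in(0,1):
    def res(v,full=0):
        F=frame(v[2]);f=np.array([v[0],v[1],45]);r=[]
        for i,(a,b) in enumerate([(1,1),(1,-1),(-1,-1),(-1,1)]):
            X=f+F@[a*hx,b*hy,0];r+=[proj(w,X)-cw[i]]
            if all_: r+=[proj(t,X)-ct[i],proj(s,X)-cs[i]]
        X=f+L*peg(v[2],v[3]);r+=[proj(w,X)-ew]
        if all_: r+=[proj(t,X)-et,proj(s,X)-es]
        return np.ravel(r)
    o=least_squares(res,[570,200,.27,0],x_scale=[10,10,.1,.1],loss='soft_l1');print(n,hx,all_,o.x,o.cost,peg(*o.x[2:]))
    if not all_:print(res(o.x).reshape(-1,2).T)
E
python3 fit2.py
```

```text
wide 62.5 0 [575.91 289.3    0.25  -0.15] 10.929613909856057 [-0.52  0.02  0.86]
[[-0.93  1.5   0.91 -1.39 -0.  ]
 [ 1.89  1.81 -4.61 -3.64  0.04]]
wide 62.5 1 [574.66 287.52   0.26  -0.16] 30.01442955992704 [-0.52  0.02  0.86]
wide 65 0 [574.95 289.08   0.25  -0.15] 3.417533956167641 [-0.52  0.02  0.86]
[[ 0.63 -0.54 -0.76  0.55 -0.01]
 [ 0.53  0.47 -2.26 -1.31  0.89]]
wide 65 1 [574.22 287.54   0.25  -0.15] 16.998131680621054 [-0.52  0.02  0.86]
narrow 62.5 0 [568.6   89.48   0.27  -0.02] 14.132166535971928 [-0.49 -0.12  0.87]
[[-1.52  1.95  1.74 -1.98  0.  ]
 [ 1.43  0.89 -5.44 -5.15  0.25]]
narrow 62.5 1 [567.31  88.87   0.27  -0.03] 33.402124702416465 [-0.49 -0.11  0.87]
narrow 65 0 [566.92  89.24   0.27  -0.02] 4.74943606230106 [-0.49 -0.12  0.87]
[[ 0.11  0.12 -0.02 -0.28  0.02]
 [ 0.61  0.11 -2.67 -2.41  1.8 ]]
narrow 65 1 [565.85  88.76   0.27  -0.02] 16.46184044052265 [-0.49 -0.11  0.87]
```

Run:
```python
from h import *; from fit import peg
d=peg(.27,-.02);f=np.array([566.5,89,45])
Rt=rot(-d,[-np.sin(.27),np.cos(.27),0]);chain(f+205*d,Rt,1)
```

```text
from [415.3  63.5 302.3] total deg 3.3
[0.03  0.036 0.789] [ 0.116  0.001 -0.013]
```

>>> drive_tool --series "0.03 0.036 0.2 0.115 0 -0.013 0; 0.03 0.036 0.5 0.115 0 -0.013 0; 0.03 0.036 0.79 0.115 0 -0.013 0; 0.03 0.036 0.79 0.115 0 -0.013 0; 0.03 0.036 0.79 0.115 0 -0.013 0"

```text
time_s: 7.2
eef_pos: [466.9, 65.0, 222.7]
ee_rot: [-0.025, 0.958, 0.127, 0.257]
force: [0.3, 0.2, -0.8]
grip_width: 0.578
```

Run:
```python
from h import *; from fit import peg
d=peg(.27,-.02);f=np.array([566.5,89,45])
Rt=rot(-d,[-np.sin(.27),np.cos(.27),0]);chain(f+84.8*d,Rt,1)
```

```text
from [466.9  65.  222.7] total deg 0.1
[ 0.    -0.006  1.002] [ 0.001  0.003 -0.002]
```

>>> drive_tool --series "0 0 0.12 0 0 0 0; 0 0 0.25 0 0 0 0; 0 0 0.38 0 0 0 0; 0 0 0.5 0 0 0 0; 0 0 0.5 0 0 0 0" --newtons 70

```text
time_s: 7.7
eef_pos: [496.4, 71.6, 171.2]
ee_rot: [-0.025, 0.958, 0.127, 0.257]
force: [0.1, -0.2, -2.1]
grip_width: 0.573
```

>>> drive_tool --series "0 0 0.06 0 0 0 0; 0 0 0.13 0 0 0 0; 0 0 0.2 0 0 0 0; 0 0 0.2 0 0 0 0"

```text
time_s: 8.1
eef_pos: [508.1, 74.4, 149.5]
ee_rot: [-0.025, 0.958, 0.127, 0.257]
force: [3.0, 1.0, -4.4]
grip_width: 0.574
```

>>> drive_tool --series "0 0 0.06 0 0 0 0; 0 0 0.12 0 0 0 0; 0 0 0.18 0 0 0 0; 0 0 0.18 0 0 0 0"

```text
time_s: 8.5
eef_pos: [518.8, 76.9, 129.8]
ee_rot: [-0.025, 0.958, 0.127, 0.256]
force: [4.0, 0.9, -3.9]
grip_width: 0.574
```

>>> drive_tool --series "0 0 0.03 0 0 0 0; 0 0 0.06 0 0 0 0; 0 0 0.08 0 0 0 0; 0 0 0.08 0 0 0 0; 0 0 0.08 0 0 0 0"

```text
time_s: 9.0
eef_pos: [523.5, 78.0, 121.3]
ee_rot: [-0.025, 0.958, 0.127, 0.256]
force: [4.7, 1.6, -3.5]
grip_width: 0.577
```

Run:
```python
from h import *; from fit import peg
d=peg(.27,-.02);f=np.array([566.5,89,45]);p,r=tool()
print(p,(p-f)@d,telemetry.sense()['force'],telemetry.sense()['force']@r.as_matrix(),telemetry.sense()['wrist_torque'])
s=shot('side','s3.png');w=shot('wrist')
A=cv2.resize(s['frame'][150:270,200:320],(400,400),interpolation=cv2.INTER_CUBIC);B=cv2.resize(w['frame'][70:350,140:420],(400,400))
cv2.imwrite('pics/m3.png',np.hstack([A,B])[:,:,::-1])
```

```text
[523.50220638  77.95981722 121.27854941] 88.25047681270432 [ 4.72578774  1.62945768 -3.50835692] [ 2.58312107 -0.42470593  5.51759738] [ 0.10249192 -0.17448132  0.02101271]
```

View pics/m3.png

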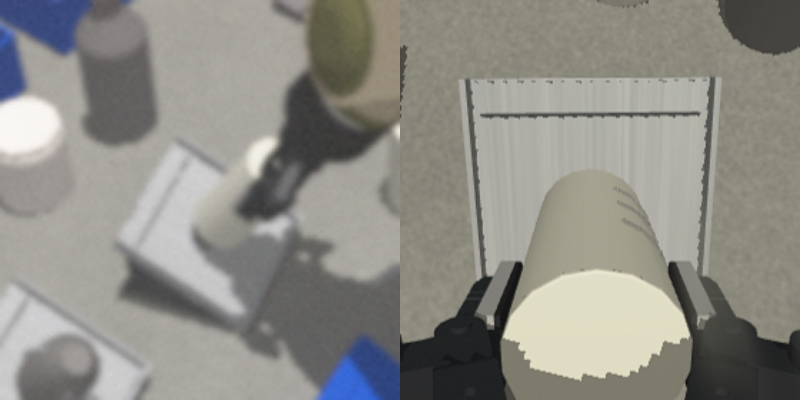

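The beaker is over the thin peg with its rim just off the board. I'll push gently until it stops.

>>> drive_tool --series "0 0 0.02 0 0 0 0; 0 0 0.035 0 0 0 0; 0 0 0.035 0 0 0 0"

```text
time_s: 9.4
eef_pos: [525.6, 78.4, 117.6]
ee_rot: [-0.025, 0.958, 0.127, 0.256]
force: [1.8, 2.5, -0.2]
grip_width: 0.574
```

>>> drive_tool --series "0 0 0.015 0 0 0 0; 0 0 0.025 0 0 0 0; 0 0 0.025 0 0 0 0"

```text
time_s: 9.7
eef_pos: [526.4, 78.7, 117.0]
ee_rot: [-0.025, 0.958, 0.127, 0.257]
force: [-35.2, -9.4, 39.2]
grip_width: 0.575
```

Hard stop reached (52 N). Relax, release, and retreat.

>>> drive_tool --series "0 0 -0.01 0 0 0 0; 0 0 -0.01 0 0 0 1; 0 0 -0.01 0 0 0 1; 0 0 -0.01 0 0 0 1; 0 0 -0.01 0 0 0 1; 0 0 -0.01 0 0 0 1"

```text
time_s: 10.3
eef_pos: [525.8, 78.5, 117.8]
ee_rot: [-0.025, 0.958, 0.127, 0.257]
force: [-0.9, -0.5, -1.4]
grip_width: 1.005
```

>>> drive_tool --series "0 0 -0.2 0 0 0 1; 0 0 -0.6 0 0 0 1; 0 0 -1 0 0 0 1; 0 0 -1 0 0 0 1; 0 0 -1 0 0 0 1"

```text
time_s: 10.8
eef_pos: [467.6, 64.8, 222.5]
ee_rot: [-0.025, 0.957, 0.127, 0.258]
force: [-0.1, -0.4, -0.2]
grip_width: 0.996
```

```bash
cat > chk.py <<'E'
from fit import *
def check(f,yaw,l0,dia,H,views,tag):
    "fit the cup's silhouette-independent cues: draw predicted home outline"
    out=[]
    for n in views:
        p=shot(n);im=p['frame'][:,:,::-1].copy();d=peg(yaw,l0);f=np.array(f,float)
        u=np.cross(d,[0,1,0]);u/=np.linalg.norm(u);v=np.cross(d,u)
        c=proj(p,f+68*d).astype(int);k=6
        im=cv2.resize(im,None,fx=k,fy=k,interpolation=cv2.INTER_CUBIC) if n!='wrist' else cv2.resize(im,None,fx=2,fy=2)
        k=6 if n!='wrist' else 2
        for h in(18,18+H):
            pts=np.array([k*(proj(p,f+h*d+dia/2*(np.cos(a)*u+np.sin(a)*v))+.5) for a in np.linspace(0,2*np.pi,40)])
            cv2.polylines(im,[pts.astype(int)],True,(0,0,255),1)
        x,y=np.clip(c*k-200,0,None);out.append(im[y:y+400,x:x+400])
    out=[cv2.copyMakeBorder(o,0,400-o.shape[0],0,400-o.shape[1],cv2.BORDER_CONSTANT) for o in out]
    cv2.imwrite('pics/'+tag,np.hstack(out))
E
python3 - <<'E'
from chk import *
print(tool()[0])
check([566.5,89,45],.27,-.02,50,110,('side','wrist'),'c1.png')
a=np.deg2rad(90)
chain([463,-91,220],rot([0,0,-1],[-.5,.87,0]),2); print(telemetry.sense()['joints'])
E
```

```text
[467.62566432  64.76236082 222.53041833]
from [467.4  65.  220.6] total deg 33.2
[-0.166  0.624 -0.081] [ 0.084 -0.515 -0.252]
[-0.261  0.594 -0.051] [ 0.084 -0.515 -0.252]
[-0.23909304 -0.04905727  2.03935751  0.35291808  0.71074647  0.85036584]
```

View pics/c1.png

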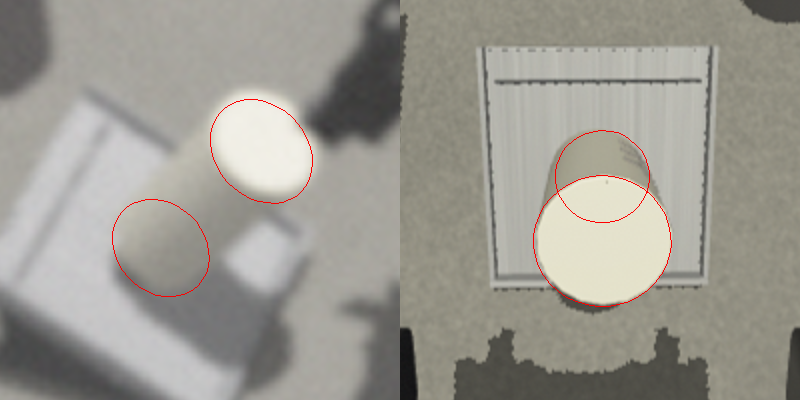

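Run:
```python
from h import *
t=shot('top');print(at_z(t,327.3,229.3,100),[ (d['rect'],d['confidence']) for d in nets.spot_in('cup_wide',t)])
chain([463,-91,225],rot([0,0,-1],[-.26,.97,0]),2)
```

```text
[462.25243383 -89.21869825 100.        ] [([313.3, 218.6, 338.1, 241.6], 0.66)]
from [467.4  65.1 220.3] total deg 29.8
[-0.156  0.624 -0.1  ] [ 0.016 -0.519  0.002]
[-0.176  0.624 -0.062] [ 0.016 -0.519  0.002]
```

>>> drive_tool --series "-0.08 0.31 -0.06 0 -0.26 0 1; -0.16 0.62 -0.1 0.016 -0.52 0 1; -0.16 0.62 -0.1 0.016 -0.52 0 1; -0.16 0.62 -0.1 0.016 -0.52 0 1"

```text
time_s: 11.4
eef_pos: [464.8, -12.8, 221.1]
ee_rot: [-0.014, 0.983, 0.13, 0.128]
force: [-0.2, 0.1, -0.9]
grip_width: 1.0
```

>>> drive_tool --series "-0.09 0.31 -0.03 0 -0.26 0 1; -0.18 0.62 -0.06 0.016 -0.52 0 1; -0.18 0.62 -0.06 0.016 -0.52 0 1; -0.18 0.62 -0.06 0.016 -0.52 0 1; -0.18 0.62 -0.06 0.016 -0.52 0 1"

```text
time_s: 11.9
eef_pos: [461.7, -89.2, 222.5]
ee_rot: [-0.001, 0.991, 0.132, -0.001]
force: [0.2, 0.5, 0.0]
grip_width: 1.0
```

Run:
```python
from h import *
w=shot('wrist')
im=w['frame'];hsv=cv2.cvtColor(im,cv2.COLOR_RGB2HSV);print(tool()[0])
print([ (d['rect'],d['confidence']) for d in nets.spot_in('cup_wide',w)],proj(w,[462,-89,100]))
o=im[:,:,::-1].copy();pts=np.array([proj(w,[462+33*np.cos(a),-89+33*np.sin(a),100]) for a in np.linspace(0,6.28,40)]).astype(int)
cv2.polylines(o,[pts],True,(0,0,255),1);cv2.imwrite('pics/w4.png',o)
chain([462,-89,225],rot([0,0,-1],[-.26,.97,0]),1)
```

```text
[461.75559753 -89.26377953 222.82665379]
[([241.2, 150.0, 314.0, 237.8], 0.69)] [277.83731793 203.08661204]
from [461.8 -89.4 223. ] total deg 0.2
[ 0.002 -0.003 -0.017] [-0.003  0.003  0.005]
```

View pics/w4.png

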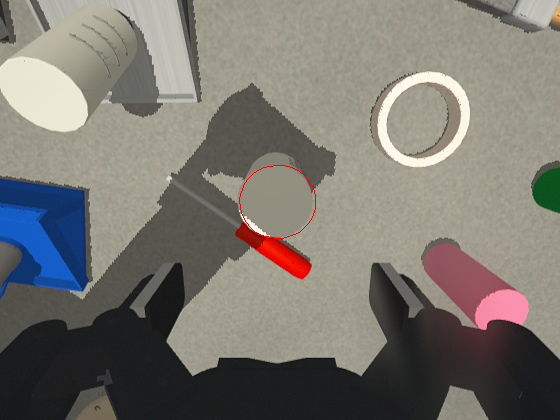

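>>> drive_tool --series "0 0 0.4 0 0 0 1; 0 0 0.8 0 0 0 1; 0 0 1 0 0 0 1; 0 0 1 0 0 0 1" --newtons 60

```text
time_s: 12.4
eef_pos: [459.8, -87.9, 100.7]
ee_rot: [-0.002, 0.991, 0.132, -0.003]
force: [-0.6, -0.4, 0.7]
grip_width: 0.998
```

>>> drive_tool --series "0 0 0.34 0 0 0 1; 0 0 0.34 0 0 0 1; 0 0 0.34 0 0 0 0; 0 0 0.34 0 0 0 0; 0 0 0.34 0 0 0 0; 0 0 0.34 0 0 0 0; 0 0 0.34 0 0 0 0; 0 0 0.34 0 0 0 0"

```text
time_s: 13.2
eef_pos: [460.7, -88.0, 62.6]
ee_rot: [-0.001, 0.991, 0.132, -0.001]
force: [-1.0, 1.3, 5.8]
grip_width: 0.764
```

>>> drive_tool --series "0 0 -0.2 0 0 0 0; 0 0 -0.5 0 0 0 0; 0 0 -0.9 0 0 0 0; 0 0 -1 0 0 0 0; 0 0 -1 0 0 0 0"

```text
time_s: 13.7
eef_pos: [462.2, -88.7, 186.4]
ee_rot: [0.001, 0.991, 0.132, 0.002]
force: [0.5, 0.0, -2.8]
grip_width: 0.768
```

>>> drive_tool --series "0 0 -0.3 0 0 0 0; 0 0 -0.6 0 0 0 0; 0 0 -0.9 0 0 0 0; 0 0 -1 0 0 0 0; 0 0 -1 0 0 0 0"

```text
time_s: 14.2
eef_pos: [461.9, -88.7, 306.9]
ee_rot: [0.001, 0.991, 0.132, 0.002]
force: [0.2, 0.1, -1.8]
grip_width: 0.759
```

Run:
```python
from h import *; from fit import peg
d=peg(.25,-.15);f=np.array([574.5,288.5,45]);print(f+220*d)
chain(f+220*d+np.array([0,0,60]),rot(-d,[-np.sin(.25),np.cos(.25),0]),3);print(telemetry.sense()['joints'],telemetry.sense()['time_s'])
```

```text
[460.9826674  293.44549508 233.38619184]
from [461.9 -88.7 306.9] total deg 31.0
[ 0.276 -1.025  0.036] [-0.099  0.345  0.036]
[ 0.251 -1.032  0.031] [-0.099  0.345  0.036]
[ 0.228 -1.037  0.021] [-0.099  0.345  0.036]
[-4.40054876e-01  1.41384748e-01  1.51697804e+00  9.09594428e-04
  1.47814529e+00  8.65211679e-01] 14.2
```

>>> drive_tool --series "0.09 -0.33 0 -0.03 0.11 0.01 0; 0.18 -0.66 0.02 -0.07 0.23 0.02 0; 0.27 -1 0.03 -0.1 0.34 0.04 0; 0.27 -1 0.03 -0.1 0.34 0.04 0; 0.27 -1 0.03 -0.1 0.34 0.04 0"

```text
time_s: 14.7
eef_pos: [461.0, 36.2, 301.3]
ee_rot: [0.014, 0.988, 0.123, 0.088]
force: [0.1, -0.5, -1.8]
grip_width: 0.765
```

>>> drive_tool --series "0.09 -0.33 0 -0.03 0.11 0.01 0; 0.17 -0.66 0.02 -0.07 0.23 0.02 0; 0.25 -1 0.03 -0.1 0.34 0.04 0; 0.25 -1 0.03 -0.1 0.34 0.04 0; 0.25 -1 0.03 -0.1 0.34 0.04 0"

```text
time_s: 15.2
eef_pos: [461.3, 159.6, 295.7]
ee_rot: [0.028, 0.978, 0.112, 0.174]
force: [-0.8, -0.4, -1.5]
grip_width: 0.763
```

>>> drive_tool --series "0.08 -0.33 0 -0.03 0.11 0.01 0; 0.16 -0.66 0.01 -0.07 0.23 0.02 0; 0.23 -1 0.02 -0.1 0.34 0.04 0; 0.23 -1 0.02 -0.1 0.34 0.04 0; 0.23 -1 0.02 -0.1 0.34 0.04 0"

```text
time_s: 15.7
eef_pos: [462.8, 281.7, 290.5]
ee_rot: [0.041, 0.96, 0.1, 0.258]
force: [-0.1, -1.2, -1.3]
grip_width: 0.756
```

Run:
```python
from h import *; from fit import peg
d=peg(.25,-.15);f=np.array([574.5,288.5,45])
chain(f+205*d,rot(-d,[-np.sin(.25),np.cos(.25),0]),1)
w=shot('wrist');o=w['frame'][:,:,::-1].copy();k=2;o=cv2.resize(o,None,fx=k,fy=k)
u=np.cross(d,[0,1,0]);u/=np.linalg.norm(u);v=np.cross(d,u)
for h,r in((112,11),(82,25),(0,25)):
    pts=np.array([k*(proj(w,f+h*d+r*(np.cos(a)*u+np.sin(a)*v))+.5) for a in np.linspace(0,6.28,40)]).astype(int);cv2.polylines(o,[pts],True,(0,0,255),1)
cv2.imwrite('pics/w5.png',o[60:560,200:960])
```

```text
from [462.8 281.7 290.5] total deg 0.9
[-0.221 -0.161  0.526] [ 0.005  0.031 -0.002]
```

View pics/w5.png

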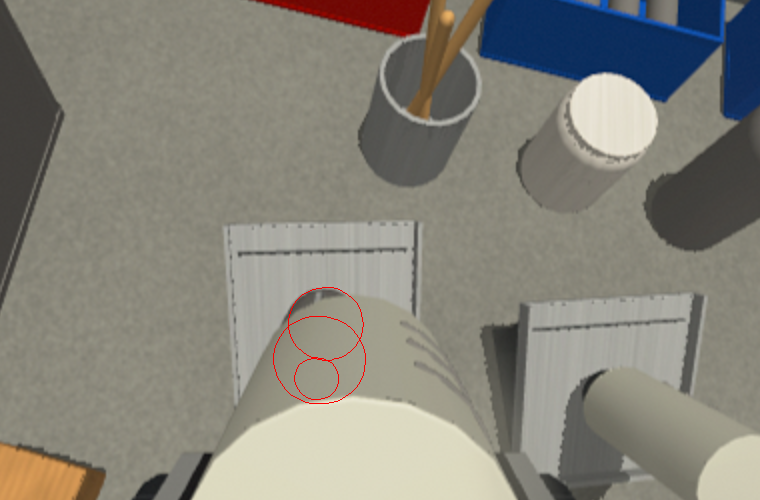

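The visible edge of the peg base at (320,293) matches the predicted outline. Aligning on the peg axis.

>>> drive_tool --series "-0.22 -0.16 0.1 0.005 0.03 0 0; -0.22 -0.16 0.3 0.005 0.03 0 0; -0.22 -0.16 0.53 0.005 0.03 0 0; -0.22 -0.16 0.53 0.005 0.03 0 0; -0.22 -0.16 0.53 0.005 0.03 0 0" --newtons 70

```text
time_s: 16.25
eef_pos: [470.3, 290.9, 221.1]
ee_rot: [0.04, 0.958, 0.098, 0.265]
force: [-0.8, -0.4, -1.8]
grip_width: 0.763
```

Run:
```python
from h import *; from fit import peg
d=peg(.25,-.15);f=np.array([574.5,288.5,45])
chain(f+80.6*d,rot(-d,[-np.sin(.25),np.cos(.25),0]),1)
```

```text
from [470.3 290.9 221.1] total deg 0.3
[-0.009 -0.023  1.034] [ 0.004  0.001 -0.009]
```

>>> drive_tool --series "-0.01 -0.02 0.12 0 0 0 0; -0.01 -0.02 0.25 0 0 0 0; -0.01 -0.02 0.38 0 0 0 0; -0.01 -0.02 0.5 0 0 0 0; -0.01 -0.02 0.5 0 0 0 0"

```text
time_s: 16.75
eef_pos: [500.0, 290.9, 167.3]
ee_rot: [0.041, 0.959, 0.098, 0.264]
force: [0.4, -0.8, -0.6]
grip_width: 0.76
```

>>> drive_tool --series "0 0 0.06 0 0 0 0; 0 0 0.13 0 0 0 0; 0 0 0.2 0 0 0 0; 0 0 0.2 0 0 0 0"

```text
time_s: 17.15
eef_pos: [512.7, 290.3, 145.8]
ee_rot: [0.041, 0.959, 0.098, 0.264]
force: [4.2, 1.7, -6.1]
grip_width: 0.761
```

>>> drive_tool --series "0 0 0.06 0 0 0 0; 0 0 0.12 0 0 0 0; 0 0 0.18 0 0 0 0; 0 0 0.18 0 0 0 0"

```text
time_s: 17.55
eef_pos: [524.1, 289.6, 126.2]
ee_rot: [0.041, 0.959, 0.098, 0.263]
force: [4.2, 3.0, -4.9]
grip_width: 0.76
```

>>> drive_tool --series "0 0 0.04 0 0 0 0; 0 0 0.08 0 0 0 0; 0 0 0.11 0 0 0 0; 0 0 0.11 0 0 0 0"

```text
time_s: 17.95
eef_pos: [531.1, 289.2, 114.3]
ee_rot: [0.041, 0.959, 0.098, 0.263]
force: [4.6, 2.5, -4.9]
grip_width: 0.762
```

>>> drive_tool --series "0 0 0.02 0 0 0 0; 0 0 0.035 0 0 0 0; 0 0 0.035 0 0 0 0"

```text
time_s: 18.25
eef_pos: [532.5, 289.2, 112.4]
ee_rot: [0.041, 0.959, 0.098, 0.263]
force: [-19.3, -1.4, 22.3]
grip_width: 0.763
```

>>> drive_tool --series "0 0 0.015 0 0 0 0; 0 0 0.02 0 0 0 0; 0 0 0.02 0 0 0 0"

```text
time_s: 18.55
eef_pos: [532.6, 289.2, 112.4]
ee_rot: [0.041, 0.959, 0.098, 0.264]
force: [-26.5, -3.3, 28.2]
grip_width: 0.76
```

>>> drive_tool --series "0 0 -0.01 0 0 0 0; 0 0 -0.01 0 0 0 1; 0 0 -0.01 0 0 0 1; 0 0 -0.01 0 0 0 1; 0 0 -0.01 0 0 0 1; 0 0 -0.01 0 0 0 1"

```text
time_s: 19.15
eef_pos: [532.0, 289.1, 113.2]
ee_rot: [0.042, 0.959, 0.098, 0.263]
force: [0.4, -0.5, -0.4]
grip_width: 1.003
```

>>> drive_tool --series "0 0 -0.2 0 0 0 1; 0 0 -0.6 0 0 0 1; 0 0 -1 0 0 0 1; 0 0 -1 0 0 0 1; 0 0 -1 0 0 0 1"

```text
time_s: 19.65
eef_pos: [470.3, 292.7, 217.0]
ee_rot: [0.041, 0.959, 0.098, 0.264]
force: [1.0, -0.5, -0.1]
grip_width: 0.998
```

Run:
```python
from chk import *
check([574.5,288.5,45],.25,-.15,66,100,('side','wrist'),'c2.png')
check([566.5,89,45],.27,-.02,50,110,('side','top'),'c3.png')
cv2.imwrite('pics/c4.png',cv2.resize(np.vstack([cv2.imread('pics/c2.png'),cv2.imread('pics/c3.png')]),(600,600)))
print(telemetry.sense()['force'],telemetry.sense()['time_s'])
```

```text
[ 0.11469556 -0.52057472 -0.20378145] 19.85
```

View pics/c4.png

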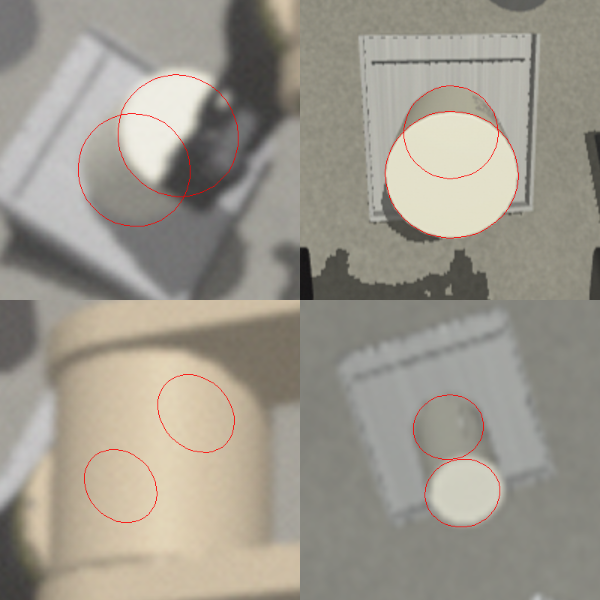

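Both beakers match their predicted home outlines, and the gripper is clear. Handing in.

```bash
python3 -c "
from rig import ctrl; print(ctrl.finish_job())"
```

```text
the job is handed in; nothing more can be done
None
```

I hung the narrow beaker on the thin grey peg and the wide beaker on the thick grey peg. I pushed each past the spring leaves until it stopped dead, let go and backed off about 120 mm, then handed the job in at about 20 s. No verdict was reported.

- **Home position:** Both stopped within about 2 mm of the computed home depth. After release, each beaker's outline matched the predicted fully-home outline in the wrist view. The narrow one also matched from above within about 1–2 pixels.
- **Push force:** I overshot the 5–10 N given. The final push against the stop reached about 52 N on the narrow beaker and 39 N on the wide one, both below the 120 N wrist limit.
- **Odd reading:** While each beaker slid over the leaves, the force sensor showed a pull towards the board of about 5 N rather than resistance. I could not explain it; both still stopped dead where expected.
- **Not fully checked:** In the last side picture the arm hid the narrow beaker and part of the wide one. I never measured the bystanders' final positions, but no move met unexpected contact.

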